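Release a repaired board from the ratchet clamp

TASK

Let the green circuit board out of the ratchet clamp and lay it gently, flat, in the free part of the black tray, leaving the small drive, the screwdriver and the black adapter where they are. The pawl is hooked under load: hold the lever's squeeze grip, ease it a little tighter (not on to another tooth) until the hand carries the load, lift the pawl with the red trigger without forcing it, and with the trigger held let the lever back under control, not flying, to its open stop. Let the trigger go there so that the pawl drops back in, then lift the board out by its heatsink.

Things in the scene. Friction and masses are not known exactly. Their poses are not given: they have to be found in the camera images.
- clamp: Board clamp fixed to the table, dark base 150 (x) x 250 (y) x 12 mm at y -50 to +200. Origin: on the lever's upright axis at table height. There a blue housing (96 mm square, top z 42) carries a fixed steel ratchet wheel, 24 teeth, 91 mm across, z 42 to 52. Beyond it a sliding jaw and a fixed jaw (face at y +180, top z 56) hold the board. Nothing on it is above z 75.
- board_seat (a point): Fixed point of the clamp, on top of the two white rests (40 mm above the table), at the middle of the place where the board lies (clamp y +140). The board stays lying there when the jaw backs off.
- lever_axis (a point): Point on the lever's upright turning axis, 60 mm above the table: the mid-height of handle and trigger.
- lever (a joint): Lever angle, rad: 0 = open stop, growing = tighter = anticlockwise from above; starts clamped near 0.98. The arm points 165 degrees + this from the clamp's x axis. Springs pull it open, at the grip about 9 N when clamped, 5 N near 0; let go with the pawl up it flies. Teeth lie 0.26 rad apart. The board is pressed with about 14 N, 4 N more per 0.1 rad; 24 N is its limit: less than a tooth away.
- lever_grip (a point): Where to take the squeeze grip: 130 mm out along the arm from the axis, 11.5 mm to the tightening side, 60 mm above the table, midway between the outer faces of the black handle bar (12 mm thick, on the arm's line, 96 to 152 mm out) and the red trigger bar beside it. Both stand from z 45 to 75. Together 35 mm wide, 22 mm when fully squeezed; grip from above, fingers closing across the arm.
- trigger (a joint): Angle of trigger and brass hooked pawl (one piece on the arm), rad: 0 = seated, over 0.12 = clear of the teeth, 0.165 = stop. A spring returns it. With the load on the pawl it jams (over 20 N to free it). Eased 0.05 to 0.1 rad tighter (6 to 13 mm at the grip), so that the hand carries the load, it gives at 6 to 10 N; a gripper squeeze of 15 N does it, as the load takes some off that finger.
- trigger_mid (a point): Middle of the red trigger bar (34 along the arm x 7 x 30 mm), which lies beside the handle on the tightening side with a 16 mm gap. It moves towards the handle when squeezed.
- trigger_pad: The red trigger bar as a body; its origin is the pawl's pivot (54 mm out on the arm, at table height), not the bar: see trigger_mid. It bends if pressed with more than 18 N.
- jaw_plate: Front plate (110 x 5 x 26 mm, top z 54) of the sliding, sprung jaw, which the lever drives by rack and pinion, 16 mm per rad. It presses the board's edge that is nearer the wheel and stands about 10 mm off it with the lever at 0. Its origin lies at table height near the lever's axis.
- board: The clamped green circuit board, 100 (x) x 80 (y) x 3 mm, about 0.14 kg. Origin: centre of its underside, z up. The jaws hold its two long edges, at its y -40 and +40. Parts up to 3 mm high stand on it.
- heatsink (a point): In the aluminium finned heatsink on the middle of the board, 13 mm above the board's underside. Heatsink 30 (board x) x 36 (board y) x 18 mm, top 21 mm above the underside. Grip it across board x with the fingertips about 5 mm above the underside (TCP 11 mm above this point for tips 19 mm past the TCP).
- tray: Black open tray, fixed, 140 (x) x 230 (y) mm, walls 22 mm high and 4 mm thick, floor 4 mm above the table. Origin: centre of its underside. A small drive lies across its +y end.
- tray_free (a point): On the tray's floor, the middle of its free part (132 in x, about 165 in y): where the board's middle should come, the board's long side along the tray's x.
- ssd: Small blue plug-in drive, 80 x 22 x 4 mm, loose in the +y end of the tray. Stays there.
- screwdriver: Blue-handled screwdriver, 160 mm, lying beyond the tray. Stays there.
- adapter: Black power adapter brick, 115 x 50 x 30 mm, to the left of the clamp. Stays there.
There are look-alikes about, which are no part of the job. What is shaped like the board but blue is not meant.

How it is judged:
On the way, in this order (a step that is already met when the one before it is completed fails the run):
1. the pawl is lifted clear while the lever is still clamped tight (value of joint trigger above 0.135 rad and value of joint lever above 0.8 rad), for 0.05 s.
2. the lever is back at its open stop and the pawl has dropped in again, with the board still lying on its rests (value of joint lever below 0.06 rad and value of joint trigger below 0.05 rad and distance of board from where it was at the start of the episode below 0.02 m), for 0.2 s.
At the end, for the whole second after the job is handed in: The lever is at its open stop (within 0.06 rad) with the pawl dropped in (trigger below 0.05 rad), and the board lies flat (0.06 rad) and still, right side up, on the floor of the tray's free part (within 3.5 mm of the floor), let go (value of joint lever below 0.06 rad and value of joint trigger below 0.05 rad and x of board in the frame of tray between -0.03 and 0.03 m and y of board in the frame of tray between -0.075 and 0.035 m and z of board in the frame of tray below 0.0075 m and angle between board's own z axis and vertical below 0.06 rad and linear speed of board below 0.02 m/s); the robot touches nothing.
It fails at once if the trigger was forced: over 18 N on it (contact force between trigger_pad and anything else above 18 N).
It fails at once if the board was clamped too hard: over 24 N from the jaw (contact force between jaw_plate and board above 24 N).
It fails at once if the lever flew back: faster than 1.5 rad/s towards open before its last 0.1 rad (velocity of joint lever below -1.5 rad/s and value of joint lever above 0.1 rad).
It fails at once if the board was slammed or dropped: over 40 N on the tray, or falling free faster than 0.4 m/s (a drop of some 8 mm) (contact force between board and tray above 40 N or (linear speed of board above 0.4 m/s and contact force between board and anything else below 0.2 N)).
It fails at once if the drive in the tray was moved by more than 15 mm, or the screwdriver or the adapter by more than 20 mm (distance of ssd from where it was at the start of the episode above 0.015 m or distance of any of screwdriver, adapter from where it was at the start of the episode above 0.02 m).
It also fails if it takes over 67 s, if anything falls off the work surface, if the arm or the gripper's body presses on something with over 40 N, if the wrist force passes 120 N, or if a joint passes its speed limit or range.

ROBOT

A 6-joint arm with a two-finger parallel gripper is mounted at the origin on the work surface. World frame = base frame: x ahead of the robot, y to its left, z up, the work surface at z = 0. Lengths are in m, angles in rad, forces in N, time in s.
With the tool pointing down it reaches from about 0.375 to 0.9 m from the base axis. Payload 3.1 kg.
Tool frame: the origin (TCP) lies between the finger pads, 19 mm behind the fingertips; this is the grasp point; z points along the fingers, y is the line along which they close (so a half turn about z gives the same grasp; the last joint's range is limited). The gripper opens to 85 mm and grips with 20 to 120 N. Pads are 22 mm wide; open, the fingers measure 114 mm over their backs; the gripper's body (76 mm by 85 mm) begins 54 mm behind the grasp point. The pads swing forward as they close: fully open they stand 13 mm farther back than shut.
Start: joints at [1.139, 0.527, 1.433, -0, 1.181, -0.178], TCP at [0.156, 0.605, 0.25] pointing down, gripper open.
Joint ranges: [-3.08, 3.08], [-0.75, 2.2], [0.22, 2.44], [-1.43, 4.57], [0, 2.65], [-2.85, 2.85]. Speed limits (rad/s): [2.79, 2.79, 3.14, 3.14, 3.14, 3.14].

INTERFACE

Orientations are given as a unit quaternion [x, y, z, w].
In Python, from station import sense, eyes, job gives the robot as it stands.
- The arm moves only by the tool send_path, called after "Call:" as name(argument=value, ...) on one line, values as JSON. Schema: {"type":"object","properties":{"offsets":{"type":"array","items":{"type":"array","items":{"type":"number"},"minItems":5,"maxItems":5},"minItems":1,"maxItems":20},"force":{"type":"number"},"only":{"type":"string"},"quiet":{"type":"boolean"},"lines":{"type":"string"}},"required":["offsets"],"additionalProperties":false}. offsets is a list of rows, 1 to 20 of them, each of 5 numbers: dx, dy, dz in fractions of the full range, 1 being 800 mm, then a turn about the tool's z in a scale on which 1.0 is pi rad, then the opening from 0.0 (shut) to 1.0 (fully open); each row is the pose to reach, as a shift and turn from the pose commanded when the call began, along the tool's axes at that moment; what a row does not reach only later rows make up. A row lasts 1/10 s, in which the tool goes at most 0.05 m and 0.15 rad, less where a joint would pass 70% of its speed; a pose out of reach is approached as far as the arm can. The fingers move at their own pace and stop on an object; force is the grip in N (left out, the last holds). Time passes only in rows, so rows that do not move let the fingers close. The tool returns the time, the measured TCP pose, the force, the opening and the grip force at its end. only (a regular expression) keeps the lines of the reply that match it, lines (a string "A,B") keeps lines A to B, and quiet returns only ok. Input that does not fit is refused with a message, and nothing moves.
- sense(): the state, without advancing time (a new reading comes with each control period).
- eyes.snapshot(name): name is "scene" or "top"; returns a dict with "pixels" (384x512x3 uint8, red, green, blue), "range_z" (384x512 float32, m along the optical axis (not along the pixel's ray), 0 where there is no reading), "fov_y" (degrees; the focal length in pixels is half the picture's height over the tangent of half this angle, whatever the lens; pixels are square), "cx", "cy" (the principal point, pixels), "R" (3x3) and "t" (3): a world point X has camera coordinates R X + t. Camera axes: x right, y down, z forward; pixel columns grow to the right and rows downward; lengths in m; the calibration is good to about 2 mm. A picture is of the moment at which its call begins.
- job.sign_off(): hands the job in; it is judged then, once.
The state is a dict: "t": time; "q": joint angles; "qd": joint speeds; "tau": joint torques, N m; "tcp_pos": TCP position; "tool_rot": TCP orientation; "force": force on the tool from outside, world axes, zero at the start; "ft_torque": the same for the moment, N m; "finger_gap": opening from 0.0 (shut) to 1.0 (fully open); "gripper_force": force on a finger pad.
Only numpy, scipy, OpenCV 4.12 (cv2) and the standard library are available. Lean on these libraries where they do the work, as an engineer would, in place of code of your own. Each camera call takes 0.05 s, during which the arm holds its last target. There are 200 camera calls.

## Working session

There is one attempt and no reset: what is moved stays moved. The work goes in short steps, Python scripts to look and compute and a tool call to move; the robot and the scene stay as the last step left them, time stands still between calls to the robot, and variables do not carry over. Pictures are saved under pics/ and viewed, at most 10 in all, crops included, and the job is handed in when it is done.

```bash
mkdir -p pics; cat > h.py <<'E'
import numpy as np, cv2
from station import sense, eyes, job
def snap(n):
    s=eyes.snapshot(n); np.savez(f'{n}.npz',**s); return s
def load(n): return dict(np.load(f'{n}.npz'))
def f(s): return 192/np.tan(np.radians(float(s['fov_y']))/2)
def pt(s,u,v,z=None):
    """world point at pixel; by depth, or on the plane of world height z"""
    d=np.array([(u-s['cx'])/f(s),(v-s['cy'])/f(s),1.]); R=s['R'];c=-R.T@s['t']; w=R.T@d
    k=(z-c[2])/w[2] if z is not None else float(s['range_z'][int(round(v)),int(round(u))])
    return c+k*w
def cloud(s):
    v,u=np.mgrid[:384,:512]; z=s['range_z']
    P=np.stack([(u-s['cx'])/f(s)*z,(v-s['cy'])/f(s)*z,z],-1); return (P-s['t'])@s['R']
def save(s,name,box=None,k=1):
    im=s['pixels'][...,::-1]
    if box: u0,v0,u1,v1=box; im=im[v0:v1,u0:u1]
    cv2.imwrite(f'pics/{name}.png',cv2.resize(im,None,fx=k,fy=k,interpolation=cv2.INTER_CUBIC))
E
python3 - <<'E'
from h import *
for n in('top','scene'):
    s=snap(n); save(s,n+'0',k=1.5); print(n,-s['R'].T@s['t'],f(s))
print(sense())
E
```

```text
top [0.4410662  0.04469201 1.18419163] 438.69803490770073
scene [ 1.03608199 -0.59545695  0.84626095] 354.33588151461004
{'t': 0.1, 'q': array([ 1.13948740e+00,  5.28391201e-01,  1.43377130e+00, -5.52411043e-06,
        1.18140480e+00, -1.78541533e-01]), 'qd': array([ 0.00022861, -0.00237206, -0.00307007, -0.00106844,  0.00196606,
        0.00075125]), 'tau': array([-2.90144490e-04, -4.43305135e+01, -1.78585571e+01, -2.58844548e-04,
        3.87130727e-03, -9.38237008e-06]), 'tcp_pos': array([0.15604281, 0.6045801 , 0.24912129]), 'tool_rot': array([ 1.26046410e-01,  9.92023854e-01, -9.42543589e-04, -2.93979377e-04]), 'force': array([-0.76115376,  0.01556864,  0.39258272]), 'ft_torque': array([ 0.00309288,  0.01029138, -0.00206593]), 'gripper_force': 0.0, 'finger_gap': 1.001453166636234}
```

View pics/top0.png

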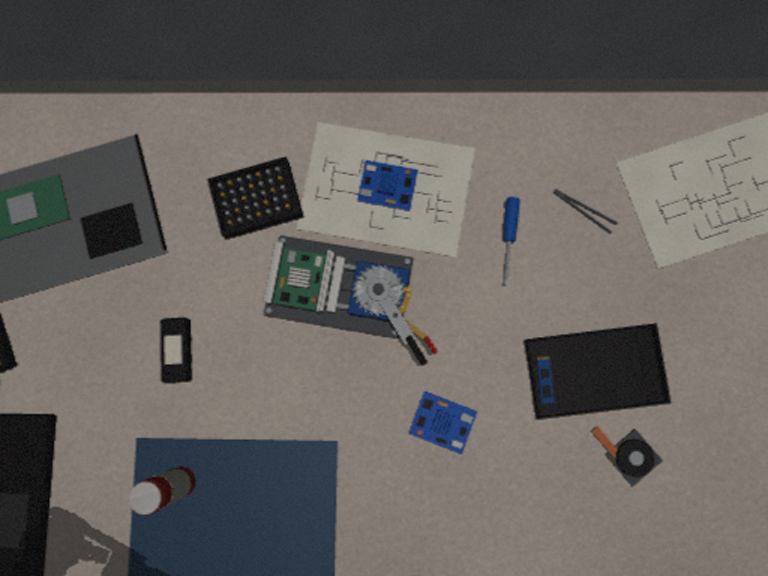

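View pics/scene0.png

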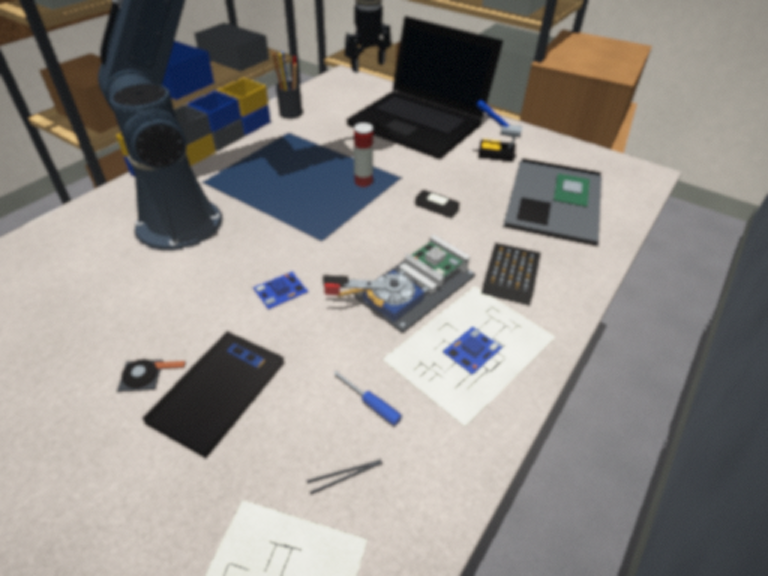

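The top picture (shown ×1.5) has the clamp wheel at (378,289), the clamped green board with heatsink at (300,278), the black handle at (416,350), the red trigger at (429,345), the tray at (597,371) with the drive at (545,380), the screwdriver at (510,235) and the adapter at (176,350).
Look-alikes: green board on the grey sheet at (30,208), and blue boards at (388,185) and (442,422). I choose the green one in the clamp at (300,278).

```bash
python3 - <<'E'
from h import *
s=load('top'); save(s,'clamp',(165,145,305,250),5.7)
im=s['pixels'][...,::-1]; hsv=cv2.cvtColor(im,cv2.COLOR_BGR2HSV)
# red trigger pixels, tray, wheel
P=cloud(s)
def box(mask,name,z):
    n,l,st,c=cv2.connectedComponentsWithStats(mask.astype(np.uint8)); i=1+np.argmax(st[1:,4])
    v,u=np.nonzero(l==i); r=cv2.minAreaRect(np.stack([u,v],1).astype(np.float32))
    q=np.array([pt(s,a,b,z) for a,b in cv2.boxPoints(r)]); print(name,st[i],'centre px',r[0],'world',pt(s,*r[0],z).round(4),'\n',q.round(4)[:,:2].tolist())
h,S,V=[hsv[...,i].astype(int) for i in range(3)]
reg=np.zeros((384,512),bool); reg[200:240,255:300]=1
box(((h<8)|(h>172))&(S>130)&(V>60)&reg,'red',.075)
reg[:]=0; reg[210:285,345:450]=1
box((V<60)&reg,'tray',.022)
reg[:]=0; reg[150:230,170:280]=1
box((h>45)&(h<85)&(S>60)&reg,'board',.043)
box((abs(P[...,2]-.061)<.003)&reg,'hs z~61',.061)
for u,v in [(200,185),(252,193),(277,233),(286,230)]: print(u,v,pt(s,u,v).round(4))
print('tray z',pt(s,410,247).round(4),'table',pt(s,330,260).round(4))
E
```

```text
red [283 224   8  11  34] centre px (286.6404724121094, 229.2247314453125) world [5.075e-01 3.000e-04 7.500e-02] 
 [[0.518, 0.0111], [0.5218, 0.0052], [0.497, -0.0104], [0.4933, -0.0045]]
tray [ 349  216   98   63 4528] centre px (397.626708984375, 247.04525756835938) world [ 0.4671 -0.2905  0.022 ] 
 [[0.5209, -0.1653], [0.5521, -0.4032], [0.4143, -0.4133], [0.3832, -0.1794]]
board [182 165  35  42 719] centre px (199.09027099609375, 185.53359985351562) world [0.6226 0.2305 0.043 ] 
 [[0.5798, 0.2768], [0.6804, 0.2608], [0.6658, 0.1838], [0.5657, 0.2005]]
hs z~61 [244 186  33  44 305] centre px (261.31622314453125, 205.99729919433594) world [0.5674 0.065  0.061 ] 
 [[0.6064, 0.1173], [0.6292, 0.0869], [0.5289, 0.0133], [0.5067, 0.0434]]
200 185 [0.6211 0.2252 0.0612]
252 193 [0.6    0.0891 0.0684]
277 233 [0.4978 0.0245 0.0744]
286 230 [0.5055 0.002  0.0762]
tray z [ 0.4679 -0.328   0.0044] table [ 0.4314 -0.1179 -0.0009]
```

View pics/clamp.png

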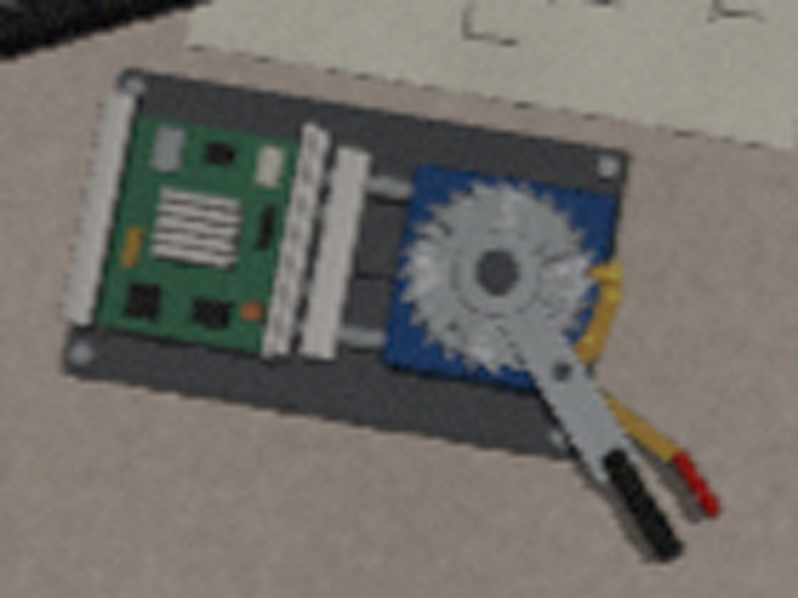

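The crop confirms a green board with a heatsink between white jaws. The wheel hub is at crop (497,272), the black handle runs from (617,455) to (668,552), and the red trigger from (680,455) to (712,512). Next I work out the poses.

```bash
cat >> h.py <<'E'
from scipy.spatial.transform import Rotation as Ro
def rel(goal,yaw,st=None,ref=None):
    """shift in tool axes and turn (tool y to world angle yaw) from the present pose"""
    st=st or sense(); R=Ro.from_quat(st['tool_rot']).as_matrix(); p=st['tcp_pos']
    d=R.T@(np.array(goal)-p); y=np.arctan2(R[1,1],R[0,1]); a=(y-yaw+np.pi)%(2*np.pi)-np.pi
    return d.round(4),round(a,3),round(y,3)
E
python3 - <<'E'
from h import *
s=load('top'); P=cloud(s)
px=lambda a,b:(165+a/5.7,145+b/5.7)
hub=pt(s,*px(497,272),.068); h1=pt(s,*px(617,455),.075); h2=pt(s,*px(668,552),.075)
print('hub',hub,'handle',h1,h2)
d=h2-h1; print('handle line ang',np.degrees(np.arctan2(d[1],d[0])),'axis->ends',[ (np.linalg.norm((h-hub)[:2]),np.degrees(np.arctan2(*(h-hub)[1::-1]))) for h in (h1,h2)])
t=pt(s,*px(697,484),.075); print('trig',t)
# base plate corners (screws) z .012
for c in [(132,83),(608,167),(82,352),(560,437)]: print('screw',pt(s,*px(*c),.012)[:2])
# tray: rim points by height
m=(abs(P[...,2]-.022)<.004); m[:, :340]=0; m[:,460:]=0; m[:205]=0; m[290:]=0
X=P[m][:,:2].astype(np.float32); r=cv2.minAreaRect(X*1000); print('tray rim',r, len(X))
m2=(abs(P[...,2]-.061)<.004); m2[:,:185]=0;m2[:,212:]=0;m2[:170]=0;m2[202:]=0
print('heatsink',P[m2].mean(0),m2.sum(), cv2.minAreaRect((P[m2][:,:2]*1000).astype(np.float32)))
# tallest in corridor
m3=(P[...,2]>.1)&(s['range_z']>0); v,u=np.nonzero(m3); print('tall',[(P[a,b].round(2)) for a,b in list(zip(v,u))[::400]])
E
```

```text
hub [0.60082273 0.08863367 0.068     ] handle [0.51826305 0.03412101 0.075     ] [0.47573825 0.0114252  0.075     ]
handle line ang -151.91082109769997 axis->ends [(np.float64(0.09893296982872807), np.float64(-146.563938953142)), (np.float64(0.1469941392874513), np.float64(-148.31501536248547))]
trig [ 0.50577385 -0.00128722  0.075     ]
screw [0.69947487 0.26773696]
screw [0.65969887 0.03859062]
screw [0.56912644 0.28731863]
screw [0.53084313 0.06028998]
tray rim ((467.2790832519531, -291.5197448730469), (140.0362548828125, 231.91458129882812), 7.531014442443848) 438
heatsink [0.62229528 0.23046448 0.06115988] 102 ((625.6178588867188, 240.76129150390625), (62.67719268798828, 33.53853225708008), 73.4701156616211)
tall [array([0.29, 0.44, 0.1 ]), array([0.27, 0.43, 0.18])]
```

```bash
python3 - <<'E'
from h import *
print(rel([.4972,.0103,.16],2.129))
E
```

```text
(array([-0.479 , -0.4899,  0.0899]), np.float64(-0.811), np.float64(1.318))
```

Units first: shifts go in shares of 800 mm and turns go in shares of pi rad. So -0.49 m / 0.8 = -0.6125, 0.05 m / 0.8 = 0.0625, -0.811 rad / 3.1416 = -0.2581.

Call:
send_path(offsets=[[-0.3,-0.3063,0,-0.1273,1],[-0.3,-0.3063,0,-0.1273,1],[-0.3,-0.3063,0,-0.1273,1],[-0.3,-0.3063,0,-0.1273,1],[-0.3,-0.3063,0,-0.1273,0.6],[-0.3,-0.3063,0,-0.1273,0.6],[-0.3,-0.3063,0,-0.1273,0.6],[-0.5988,-0.6125,0,-0.2581,0.6],[-0.5988,-0.6125,0,-0.2581,0.6],[-0.5988,-0.6125,0,-0.2581,0.6],[-0.5988,-0.6125,0,-0.2581,0.6],[-0.5988,-0.6125,0,-0.2581,0.6],[-0.5988,-0.6125,0.0625,-0.2581,0.6],[-0.5988,-0.6125,0.1125,-0.2581,0.6],[-0.5988,-0.6125,0.1125,-0.2581,0.6],[-0.5988,-0.6125,0.1125,-0.2581,0.6],[-0.5988,-0.6125,0.1125,-0.2581,0.6],[-0.5988,-0.6125,0.1125,-0.2581,0.6]], force=15)

```text
t: 1.9
tcp_pos: [0.4971, 0.0116, 0.1606]
tool_rot: [-0.276, 0.961, 0.0, 0.0]
force: [-0.6, -0.7, 0.5]
finger_gap: 0.597
gripper_force: 0.0
```

```bash
python3 -c "
from h import *
print(rel([.4972,.0103,.062],2.129))"
```

```text
(array([ 0.0006, -0.0012,  0.0986]), np.float64(0.001), np.float64(2.13))
```

To row units: 0.098 m / 0.8 = 0.1225, 0.097 m / 0.8 = 0.1213.

Call:
send_path(offsets=[[0,-0.0013,0.0375,0,0.6],[0,-0.0013,0.0625,0,0.6],[0,-0.0013,0.0875,0,0.6],[0,-0.0013,0.1063,0,0.6],[0,-0.0013,0.1213,0,0.6],[0,-0.0013,0.1225,0,0.6],[0,-0.0013,0.1225,0,0.6]])

```text
t: 2.6
tcp_pos: [0.4983, 0.0106, 0.0628]
tool_rot: [-0.276, 0.961, -0.0, 0.0]
force: [-0.1, -0.0, 0.4]
finger_gap: 0.6
gripper_force: 0.0
```

```bash
python3 - <<'E'
from h import *
s=snap('top'); save(s,'grip',(245,185,315,245),9); print(sense()['force'])
s=snap('scene'); save(s,'grip2',(195,150,320,240),6)
E
```

```text
[ 0.16231115 -0.15809305  0.38495395]
```

View pics/grip2.png

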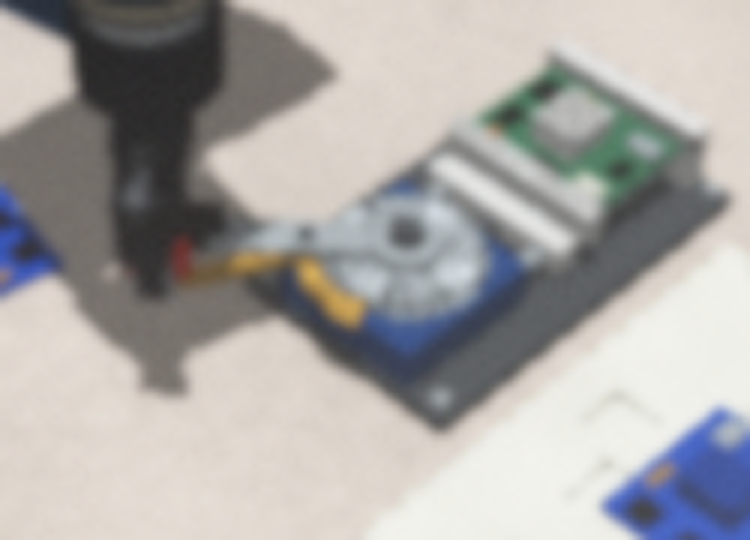

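The crop shows the near finger at (150,230) just outside the red trigger at (180,258), so the fingers straddle the grip with no contact. Closing to near-contact.

Call:
send_path(offsets=[[0,0,0,0,0.5],[0,0,0,0,0.46],[0,0,0,0,0.46],[0,0,0,0,0.46]], force=15)

```text
t: 3.1
tcp_pos: [0.4981, 0.0099, 0.0622]
tool_rot: [-0.275, 0.961, -0.0, 0.0]
force: [-0.5, 0.1, -0.2]
finger_gap: 0.461
gripper_force: 0.0
```

Call:
send_path(offsets=[[0,0,0,0,0.44],[0,0,0,0,0.43],[0,0,0,0,0.43]])

```text
t: 3.4
tcp_pos: [0.498, 0.01, 0.062]
tool_rot: [-0.275, 0.961, 0.0, -0.0]
force: [0.7, -0.2, -0.1]
finger_gap: 0.433
gripper_force: 0.0
```

To row units: -0.002 m / 0.8 = -0.0025, -0.001 m / 0.8 = -0.0013.

```bash
cat > fy.py <<'E'
from h import *
st=sense(); R=Ro.from_quat(st['tool_rot']).as_matrix(); p=st['tcp_pos']; a=p[:2]-[.6013,.0890]
print('tool-frame force',(R.T@st['force']).round(1),'grip',st['gripper_force'],'pos ang from clamp x',round(np.degrees(np.arctan2(a[1],a[0]))%360,2),'r',np.linalg.norm(a).round(4))
E
python3 fy.py
```

```text
tool-frame force [-0.5 -0.6  0.1] grip 0.0 pos ang from clamp x 217.41 r 0.13
```

Call:
send_path(offsets=[[0,-0.0013,0,0,0.43],[0,-0.0025,0,0,0.43],[0,-0.0025,0,0,0.43]])

```text
t: 3.7
tcp_pos: [0.4987, 0.0087, 0.0619]
tool_rot: [-0.275, 0.961, 0.0, -0.0]
force: [-0.9, 2.7, 0.5]
finger_gap: 0.427
gripper_force: 1.2
```

```bash
python3 fy.py
```

```text
tool-frame force [-0.7  2.7 -0.5] grip 1.1864414066076279 pos ang from clamp x 218.06 r 0.1303
```

Call:
send_path(offsets=[[0,-0.0013,0,0,0.43],[0,-0.0025,0,0,0.43],[0,-0.0025,0,0,0.43]])

```text
t: 4.0
tcp_pos: [0.4992, 0.0077, 0.0619]
tool_rot: [-0.275, 0.961, 0.001, -0.001]
force: [-1.4, 6.3, 0.7]
finger_gap: 0.426
gripper_force: 3.1
```

```bash
python3 fy.py
```

```text
tool-frame force [-2.1  6.1 -0.7] grip 3.0816838145256042 pos ang from clamp x 218.52 r 0.1305
```

To row units: -0.003 m / 0.8 = -0.0038, -0.002 m / 0.8 = -0.0025, -0.02 rad / 3.1416 = -0.0064.

Call:
send_path(offsets=[[0.0003,-0.0013,0,-0.0032,0.43],[0.0004,-0.0025,0,-0.0064,0.43],[0.0005,-0.0038,0,-0.0064,0.43],[0.0005,-0.0038,0,-0.0064,0.43]])

```text
t: 4.4
tcp_pos: [0.5006, 0.0058, 0.0619]
tool_rot: [-0.284, 0.959, 0.002, -0.0]
force: [0.4, 11.1, 0.9]
finger_gap: 0.432
gripper_force: 4.5
```

```bash
python3 fy.py
```

```text
tool-frame force [-6.4  9.  -0.9] grip 4.540764391422272 pos ang from clamp x 219.55 r 0.1306
```

Call:
send_path(offsets=[[0.0003,-0.0013,0,-0.0032,0.43],[0.0004,-0.0025,0,-0.0064,0.43],[0.0005,-0.0038,0,-0.0064,0.43],[0.0005,-0.0038,0,-0.0064,0.43]])

```text
t: 4.8
tcp_pos: [0.5018, 0.0035, 0.0618]
tool_rot: [-0.294, 0.956, 0.002, -0.0]
force: [0.5, 12.7, -0.0]
finger_gap: 0.429
gripper_force: 4.9
```

```bash
python3 fy.py
```

```text
tool-frame force [-7.6 10.3  0. ] grip 4.923085123300552 pos ang from clamp x 220.69 r 0.1312
```

To row units: -0.002 m / 0.8 = -0.0025, -0.0015 m / 0.8 = -0.0019, -0.01 rad / 3.1416 = -0.0032.

Call:
send_path(offsets=[[-0.0013,-0.0013,0,-0.0032,0.43],[-0.0019,-0.0025,0,-0.0032,0.43],[-0.0019,-0.0025,0,-0.0032,0.43]])

```text
t: 5.1
tcp_pos: [0.5025, 0.0028, 0.0617]
tool_rot: [-0.299, 0.954, 0.003, -0.002]
force: [-2.2, 10.9, 2.3]
finger_gap: 0.43
gripper_force: 5.1
```

```bash
python3 fy.py
```

```text
tool-frame force [-4.4 10.2 -2.2] grip 5.144933760166168 pos ang from clamp x 221.1 r 0.1311
```

To row units: -0.0015 m / 0.8 = -0.0019, -0.001 m / 0.8 = -0.0013, -0.01 rad / 3.1416 = -0.0032.

Call:
send_path(offsets=[[-0.0013,-0.0013,0,-0.0032,0.43],[-0.0013,-0.0019,0,-0.0032,0.43],[-0.0013,-0.0019,0,-0.0032,0.43]])

```text
t: 5.4
tcp_pos: [0.5031, 0.0022, 0.0617]
tool_rot: [-0.304, 0.953, 0.003, -0.003]
force: [-3.8, 10.0, 4.8]
finger_gap: 0.434
gripper_force: 5.3
```

```bash
python3 fy.py
```

```text
tool-frame force [-2.7 10.4 -4.7] grip 5.276069641113281 pos ang from clamp x 221.49 r 0.1311
```

Call:
send_path(offsets=[[0,0.0006,0,0,0.415],[0,0.0013,0,0,0.40],[0,0.0019,0,0,0.385],[0,0.0019,0,0,0.385]], force=15)

```text
t: 5.8
tcp_pos: [0.5026, 0.0029, 0.062]
tool_rot: [-0.304, 0.953, 0.002, -0.003]
force: [-5.1, 7.9, 5.7]
finger_gap: 0.386
gripper_force: 8.2
```

```bash
python3 fy.py
```

```text
tool-frame force [-0.4  9.4 -5.6] grip 8.160487599670887 pos ang from clamp x 221.1 r 0.131
```

To row units: 0.0015 m / 0.8 = 0.0019, 0.001 m / 0.8 = 0.0013.

Call:
send_path(offsets=[[0,0.0006,0,0,0.37],[0,0.0013,0,0,0.355],[0,0.0019,0,0,0.34],[0,0.0019,0,0,0.34]], force=15)

```text
t: 6.2
tcp_pos: [0.5018, 0.004, 0.0624]
tool_rot: [-0.304, 0.953, 0.002, -0.003]
force: [-4.4, 7.7, 7.8]
finger_gap: 0.341
gripper_force: 8.8
```

```bash
python3 fy.py
```

```text
tool-frame force [-0.8  8.9 -7.7] grip 8.751612880441826 pos ang from clamp x 220.51 r 0.1309
```

To row units: 0.0018 m / 0.8 = 0.0023, -0.001 m / 0.8 = -0.0013.

Call:
send_path(offsets=[[0,0.0008,-0.0006,0,0.325],[0,0.0015,-0.0013,0,0.31],[0,0.0023,-0.0019,0,0.295],[0,0.0023,-0.0019,0,0.285],[0,0.0023,-0.0019,0,0.285]], force=15)

```text
t: 6.7
tcp_pos: [0.5006, 0.0055, 0.0628]
tool_rot: [-0.304, 0.953, 0.003, -0.003]
force: [-3.6, 6.4, 0.8]
finger_gap: 0.288
gripper_force: 10.8
```

```bash
python3 fy.py
```

```text
tool-frame force [-0.8  7.3 -0.7] grip 10.7855725788977 pos ang from clamp x 219.66 r 0.1309
```

To row units: 0.0012 m / 0.8 = 0.0015, 0.0008 m / 0.8 = 0.001.

Call:
send_path(offsets=[[0,0.0005,-0.0004,0,0.275],[0,0.001,-0.0006,0,0.265],[0,0.0015,-0.0006,0,0.255],[0,0.0015,-0.0006,0,0.255],[0,0.0015,-0.0006,0,0.25]], force=15)

```text
t: 7.2
tcp_pos: [0.4999, 0.0061, 0.063]
tool_rot: [-0.303, 0.953, 0.002, -0.003]
force: [-3.4, 6.3, -3.0]
finger_gap: 0.266
gripper_force: 21.6
```

```bash
python3 fy.py
python3 - <<'E'
from h import *
s=snap('scene'); save(s,'sq',(195,150,320,240),6)
E
```

```text
tool-frame force [-0.9  7.1  3. ] grip 21.62214162541204 pos ang from clamp x 219.26 r 0.1309
```

View pics/sq.png

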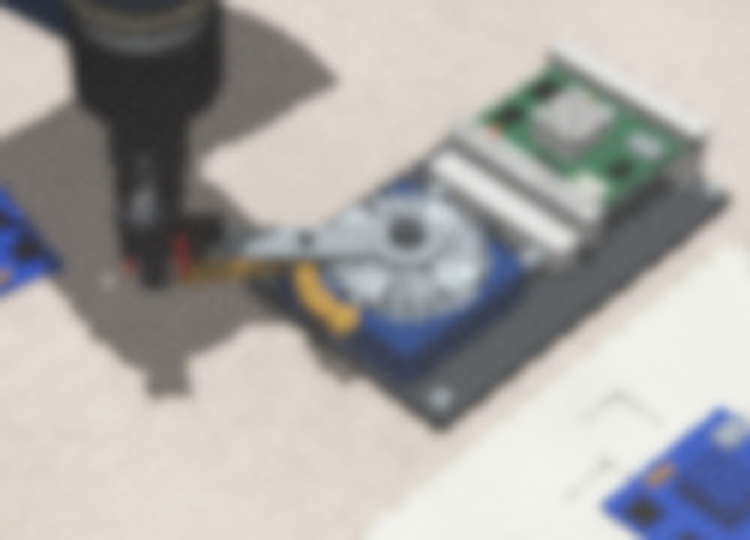

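The red bar now sits close against the handle at crop (180,255) and the brass pawl is off the wheel. The gap reached the 22.6 mm stop and grip force rose to 21.6 N, so I'm easing the squeeze slightly and computing the release arc.

Call:
send_path(offsets=[[0,0.0004,0,0,0.277],[0,0.0004,0,0,0.277]], force=15)

```text
t: 7.45
tcp_pos: [0.4994, 0.0066, 0.063]
tool_rot: [-0.304, 0.953, 0.003, -0.003]
force: [-2.8, 7.0, -2.7]
finger_gap: 0.276
gripper_force: 11.3
```

```bash
python3 fy.py
cat > arc.py <<'E'
from h import *
import sys
st=sense(); R=Ro.from_quat(st['tool_rot']).as_matrix(); ax=np.array([.6013,.0890]); a=st['tcp_pos'][:2]-ax
for ph in np.arange(1,int(sys.argv[2])+1)*float(sys.argv[1]):
    c,s=np.cos(ph),np.sin(ph); b=np.array([c*a[0]+s*a[1],-s*a[0]+c*a[1]]); d=R.T@np.append(b-a,0); print(f'{d[0]:.4f} {d[1]:.4f} 0 {ph:.3f}',end=';')
E
python3 arc.py .05 10
```

```text
tool-frame force [-1.8  7.3  2.7] grip 11.277274492731522 pos ang from clamp x 218.95 r 0.131
0.0002 0.0065 0 0.050;0.0002 0.0131 0 0.100;-0.0002 0.0196 0 0.150;-0.0010 0.0261 0 0.200;-0.0020 0.0326 0 0.250;-0.0034 0.0390 0 0.300;-0.0051 0.0453 0 0.350;-0.0071 0.0516 0 0.400;-0.0094 0.0577 0 0.450;-0.0121 0.0637 0 0.500;
```

To row units: 0.0261 m / 0.8 = 0.0326, 0.0196 m / 0.8 = 0.0245, 0.2 rad / 3.1416 = 0.0637.

Call:
send_path(offsets=[[0.0001,0.0038,0,0.008,0.277],[0.0003,0.0081,0,0.0159,0.277],[0.0003,0.0164,0,0.0318,0.277],[-0.0003,0.0245,0,0.0477,0.277],[-0.0013,0.0326,0,0.0637,0.277],[-0.0013,0.0326,0,0.0637,0.277]])

```text
t: 8.05
tcp_pos: [0.485, 0.0287, 0.063]
tool_rot: [-0.207, 0.978, 0.002, -0.004]
force: [-3.3, 6.7, -4.1]
finger_gap: 0.278
gripper_force: 9.9
```

```bash
python3 fy.py; python3 arc.py .05 12
```

```text
tool-frame force [0.3 7.4 4.1] grip 9.863641054253094 pos ang from clamp x 207.41 r 0.131
0.0002 0.0065 0 0.050;0.0001 0.0131 0 0.100;-0.0003 0.0196 0 0.150;-0.0010 0.0261 0 0.200;-0.0021 0.0326 0 0.250;-0.0035 0.0390 0 0.300;-0.0052 0.0453 0 0.350;-0.0072 0.0516 0 0.400;-0.0095 0.0577 0 0.450;-0.0122 0.0637 0 0.500;-0.0151 0.0695 0 0.550;-0.0183 0.0752 0 0.600;
```

To row units: 0.0752 m / 0.8 = 0.094, 0.0695 m / 0.8 = 0.0869, 0.6 rad / 3.1416 = 0.191.

Call:
send_path(offsets=[[0.0003,0.0081,0,0.0159,0.277],[0.0001,0.0164,0,0.0318,0.277],[-0.0004,0.0245,0,0.0477,0.277],[-0.0013,0.0326,0,0.0637,0.277],[-0.0026,0.0408,0,0.0796,0.277],[-0.0044,0.0488,0,0.0955,0.277],[-0.0065,0.0566,0,0.1114,0.277],[-0.009,0.0645,0,0.1273,0.277],[-0.0119,0.0721,0,0.1432,0.277],[-0.0153,0.0796,0,0.1592,0.277],[-0.0189,0.0869,0,0.1751,0.277],[-0.0229,0.094,0,0.191,0.277],[-0.0229,0.094,0,0.191,0.277]])

```text
t: 9.35
tcp_pos: [0.4711, 0.1044, 0.0631]
tool_rot: [0.091, 0.996, 0.0, -0.004]
force: [-3.4, 6.2, -2.7]
finger_gap: 0.281
gripper_force: 7.7
```

```bash
python3 fy.py; python3 arc.py .05 6
```

```text
tool-frame force [4.5 5.5 2.7] grip 7.748448022466619 pos ang from clamp x 173.26 r 0.1311
0.0003 0.0065 0 0.050;0.0002 0.0131 0 0.100;-0.0002 0.0196 0 0.150;-0.0009 0.0262 0 0.200;-0.0020 0.0326 0 0.250;-0.0034 0.0390 0 0.300;
```

To row units: 0.0293 m / 0.8 = 0.0366, 0.0262 m / 0.8 = 0.0328, 0.225 rad / 3.1416 = 0.0716.

Call:
send_path(offsets=[[0.0006,0.0081,0,0.0159,0.277],[0.0005,0.0164,0,0.0318,0.277],[0,0.0245,0,0.0477,0.277],[-0.0006,0.0328,0,0.0637,0.277],[-0.0013,0.0366,0,0.0716,0.277],[-0.0013,0.0366,0,0.0716,0.277]])

```text
t: 9.95
tcp_pos: [0.4777, 0.1329, 0.0631]
tool_rot: [0.202, 0.979, -0.0, -0.004]
force: [-4.7, 7.9, -2.3]
finger_gap: 0.275
gripper_force: 7.4
```

```bash
python3 fy.py
```

```text
tool-frame force [7.4 5.4 2.3] grip 7.367542330903234 pos ang from clamp x 160.43 r 0.1312
```

Call:
send_path(offsets=[[0,0.0025,0,0.0048,0.277],[0,0.005,0,0.0095,0.277],[0,0.005,0,0.0095,0.277]])

```text
t: 10.25
tcp_pos: [0.479, 0.1365, 0.0631]
tool_rot: [0.217, 0.976, -0.0, -0.004]
force: [-5.2, 8.1, -2.0]
finger_gap: 0.279
gripper_force: 7.2
```

```bash
python3 fy.py
```

```text
tool-frame force [8.1 5.2 2. ] grip 7.182703113940079 pos ang from clamp x 158.78 r 0.1312
```

Still being pulled towards open, so the stop isn't reached yet. Going on in small steps and relieving x.

To row units: 0.003 m / 0.8 = 0.0038, 0.0015 m / 0.8 = 0.0019, 0.024 rad / 3.1416 = 0.0076.

Call:
send_path(offsets=[[0.0013,0.0019,0,0.0038,0.277],[0.0013,0.0038,0,0.0076,0.277],[0.0013,0.0038,0,0.0076,0.277]])

```text
t: 10.55
tcp_pos: [0.4799, 0.1385, 0.0631]
tool_rot: [0.228, 0.974, -0.001, -0.004]
force: [-5.6, 3.3, -4.0]
finger_gap: 0.275
gripper_force: 5.7
```

```bash
python3 fy.py
```

```text
tool-frame force [6.4 0.5 4. ] grip 5.70688407329726 pos ang from clamp x 157.83 r 0.1311
```

Call:
send_path(offsets=[[0,0.0019,0,0.0032,0.277],[0,0.0031,0,0.0064,0.277],[0,0.0031,0,0.0064,0.277]])

```text
t: 10.85
tcp_pos: [0.4803, 0.1389, 0.063]
tool_rot: [0.238, 0.971, -0.002, -0.004]
force: [-6.5, -4.8, -1.8]
finger_gap: 0.276
gripper_force: 4.6
```

```bash
python3 fy.py
```

```text
tool-frame force [ 3.5 -7.2  1.8] grip 4.617962947729666 pos ang from clamp x 157.56 r 0.1309
```

To row units: -0.001 m / 0.8 = -0.0013.

Call:
send_path(offsets=[[0,-0.0013,0,0,0.32],[0,-0.0013,0,0,0.38],[0,-0.0013,0,0,0.44],[0,-0.0013,0,0,0.5],[0,-0.0013,0,0,0.55],[0,-0.0013,0,0,0.6],[0,-0.0013,0,0,0.6],[0,-0.0013,0,0,0.6]])

```text
t: 11.65
tcp_pos: [0.4851, 0.1397, 0.0644]
tool_rot: [0.238, 0.971, 0.0, 0.001]
force: [-0.3, -1.5, -0.7]
finger_gap: 0.6
gripper_force: 1.0
```

```bash
python3 fy.py
```

```text
tool-frame force [-0.4 -1.5  0.7] grip 0.9639444574713707 pos ang from clamp x 156.42 r 0.1268
```

Call:
send_path(offsets=[[0,-0.0013,-0.0375,0,0.6],[0,-0.0013,-0.0875,0,0.6],[0,-0.0013,-0.125,0,0.6],[0,-0.0013,-0.1625,0,0.6],[0,-0.0013,-0.1625,0,0.6]])

```text
t: 12.15
tcp_pos: [0.4872, 0.1395, 0.1986]
tool_rot: [0.238, 0.971, 0.002, 0.006]
force: [0.7, 0.2, -0.7]
finger_gap: 0.603
gripper_force: 0.0
```

```bash
python3 - <<'E'
from h import *
s=snap('top'); save(s,'open',(165,145,305,250),5.7)
E
```

```text
(no output)
```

View pics/open.png

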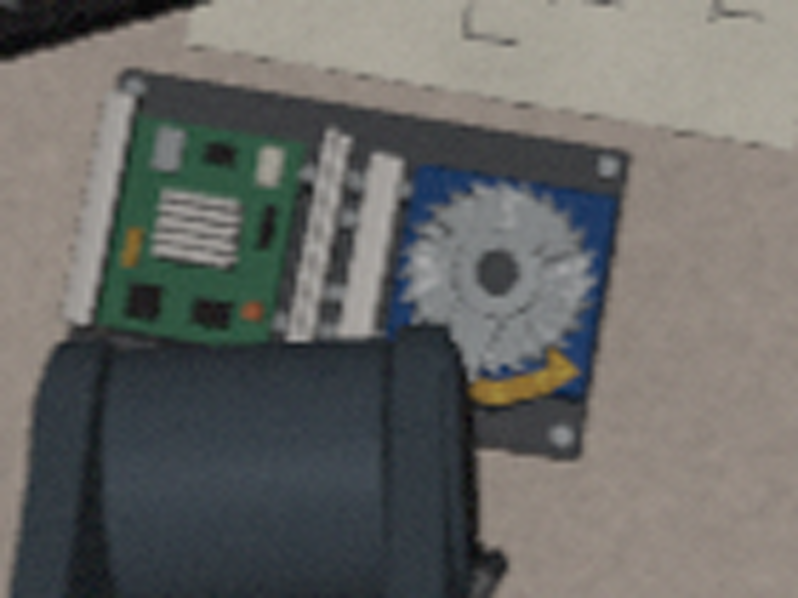

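The jaw (crop (320,230)) has backed off about 10 mm. The board still lies at the same spot with its heatsink at (197,228), and the pawl has swung round to (520,385). Next is the heatsink pose.

```bash
python3 - <<'E'
from h import *
s=load('top'); px=lambda a,b:(165+a/5.7,145+b/5.7)
print('hs',pt(s,*px(197,228),.061), [pt(s,*px(*c),.061)[:2].round(4) for c in ((167,189),(241,198),(232,267),(153,258))])
print('board c',[pt(s,*px(*c),.043)[:2].round(4) for c in ((140,116),(305,140),(97,327))])
g=[.6235,.2285,.15]
print(rel(g,-.168)); print(rel(g,-.168+np.pi)); print(sense()['q'])
E
```

```text
hs [0.62117047 0.22633812 0.061     ] [array([0.6392, 0.2407]), array([0.6352, 0.2065]), array([0.6033, 0.2098]), array([0.6072, 0.2461])]
board c [array([0.6769, 0.2576]), array([0.6659, 0.1799]), array([0.5774, 0.2743])]
(array([-0.0806,  0.1426,  0.0478]), np.float64(1.258), np.float64(1.09))
(array([-0.0806,  0.1426,  0.0478]), np.float64(-1.884), np.float64(1.09))
[ 5.74981418e-02  4.42905398e-01  1.79031311e+00  7.17175017e-04
  9.00200290e-01 -1.03301655e+00]
```

To row units: 0.14 m / 0.8 = 0.175, -0.08 m / 0.8 = -0.1, 1.25 rad / 3.1416 = 0.3979.

Call:
send_path(offsets=[[-0.1,0.175,0.05,0.3979,0.6],[-0.1,0.175,0.05,0.3979,0.6],[-0.1,0.175,0.05,0.3979,0.6],[-0.1,0.175,0.06,0.3979,0.6],[-0.1,0.175,0.06,0.3979,0.6],[-0.1,0.175,0.06,0.3979,0.6],[-0.1,0.175,0.06,0.3979,0.6],[-0.1,0.175,0.06,0.3979,0.6],[-0.1,0.175,0.06,0.3979,0.6],[-0.1,0.175,0.06,0.3979,0.6],[-0.1,0.175,0.06,0.3979,0.6]], force=25)

```text
t: 13.3
tcp_pos: [0.6187, 0.226, 0.1449]
tool_rot: [0.761, 0.649, -0.001, -0.0]
force: [-0.2, -0.2, -0.4]
finger_gap: 0.6
gripper_force: 0.0
```

```bash
python3 -c "
from h import *
print(rel([.6217,.2268,.067],-.165))"
```

```text
(array([0.0013, 0.003 , 0.0779]), np.float64(0.006), np.float64(-0.159))
```

To row units: 0.078 m / 0.8 = 0.0975, 0.075 m / 0.8 = 0.0938.

Call:
send_path(offsets=[[0.0013,0.0038,0.0375,0,0.6],[0.0013,0.0038,0.0625,0,0.6],[0.0013,0.0038,0.0813,0,0.6],[0.0013,0.0038,0.0938,0,0.6],[0.0013,0.0038,0.0975,0,0.6],[0.0013,0.0038,0.0975,0,0.6]])

```text
t: 13.9
tcp_pos: [0.6223, 0.2264, 0.0679]
tool_rot: [0.761, 0.648, -0.0, -0.0]
force: [-0.2, -0.3, 0.4]
finger_gap: 0.601
gripper_force: 0.0
```

```bash
python3 fy.py
```

```text
tool-frame force [-0.3 -0.2 -0.4] grip 0.0 pos ang from clamp x 81.32 r 0.139
```

Call:
send_path(offsets=[[0,0,0,0,0.5],[0,0,0,0,0.42],[0,0,0,0,0.37],[0,0,0,0,0.34],[0,0,0,0,0.3],[0,0,0,0,0.3]], force=25)

```text
t: 14.5
tcp_pos: [0.6225, 0.2265, 0.0689]
tool_rot: [0.761, 0.648, 0.0, 0.0]
force: [-1.4, -0.6, 5.6]
finger_gap: 0.346
gripper_force: 25.4
```

```bash
python3 fy.py
```

```text
tool-frame force [-0.8 -1.3 -5.6] grip 25.439607203006744 pos ang from clamp x 81.22 r 0.1391
```

To row units: -0.11 m / 0.8 = -0.1375, -0.08 m / 0.8 = -0.1.

Call:
send_path(offsets=[[0,0,-0.0038,0,0.3],[0,0,-0.0125,0,0.3],[0,0,-0.0313,0,0.3],[0,0,-0.0625,0,0.3],[0,0,-0.1,0,0.3],[0,0,-0.1375,0,0.3],[0,0,-0.1375,0,0.3]])

```text
t: 15.2
tcp_pos: [0.6255, 0.2271, 0.184]
tool_rot: [0.761, 0.648, 0.005, 0.003]
force: [0.3, 0.4, -0.9]
finger_gap: 0.343
gripper_force: 25.0
```

```bash
python3 - <<'E'
from h import *
save(snap('scene'),'lift',(150,100,400,288),3)
print(rel([.471,-.3198,.17],.131))
E
```

```text
(array([-0.564 , -0.064 ,  0.0097]), np.float64(-0.291), np.float64(-0.16))
```

View pics/lift.png

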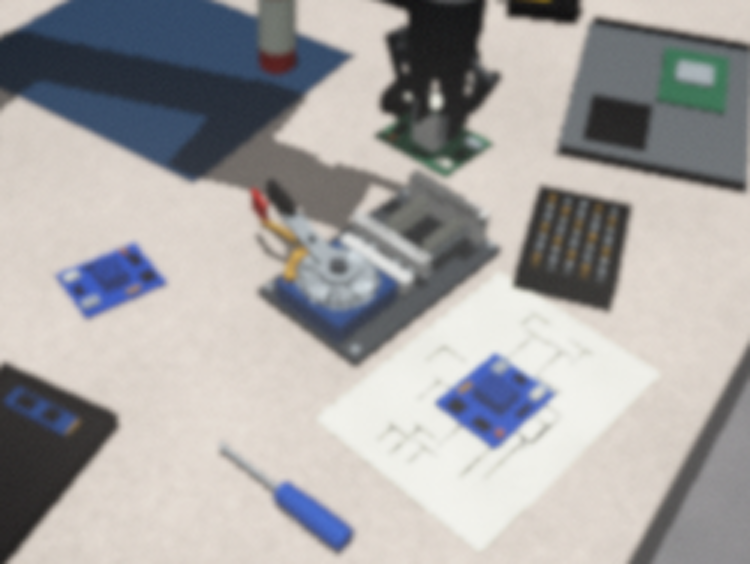

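The board is held level by its heatsink at (435,140). The lever is at its open position with the red trigger at (258,203) sprung clear of the handle at (280,197), so the pawl is in. Moving to the tray.

To row units: -0.564 m / 0.8 = -0.705, -0.54 m / 0.8 = -0.675, -0.29 rad / 3.1416 = -0.0923.

Call:
send_path(offsets=[[-0.0375,-0.0038,0,0,0.3],[-0.0875,-0.01,0,-0.0159,0.3],[-0.1375,-0.015,0,-0.0318,0.3],[-0.1875,-0.0213,0,-0.0477,0.3],[-0.2375,-0.0263,0,-0.0637,0.3],[-0.2875,-0.0325,0,-0.0923,0.3],[-0.3375,-0.0375,0,-0.0923,0.3],[-0.3875,-0.0438,0,-0.0923,0.3],[-0.4375,-0.05,0,-0.0923,0.3],[-0.4875,-0.055,0,-0.0923,0.3],[-0.5375,-0.0613,0,-0.0923,0.3],[-0.5875,-0.0663,0,-0.0923,0.3],[-0.6375,-0.0725,0,-0.0923,0.3],[-0.675,-0.0763,0,-0.0923,0.3],[-0.705,-0.08,0,-0.0923,0.3],[-0.705,-0.08,0.0125,-0.0923,0.3],[-0.705,-0.08,0.0125,-0.0923,0.3],[-0.705,-0.08,0.0125,-0.0923,0.3]])

```text
t: 17.05
tcp_pos: [0.4684, -0.3184, 0.1668]
tool_rot: [0.659, 0.752, 0.0, -0.002]
force: [-0.5, -0.1, -0.4]
finger_gap: 0.346
gripper_force: 25.0
```

```bash
python3 - <<'E'
from h import *
print(rel([.471,-.3198,.034],.131), sense()['force'])
save(snap('scene'),'over',(80,190,260,325),4)
E
```

```text
(array([-0.0022,  0.0026,  0.1328]), np.float64(-0.0), np.float64(0.131)) [-0.47847257 -0.07851996 -0.39903237]
```

View pics/over.png

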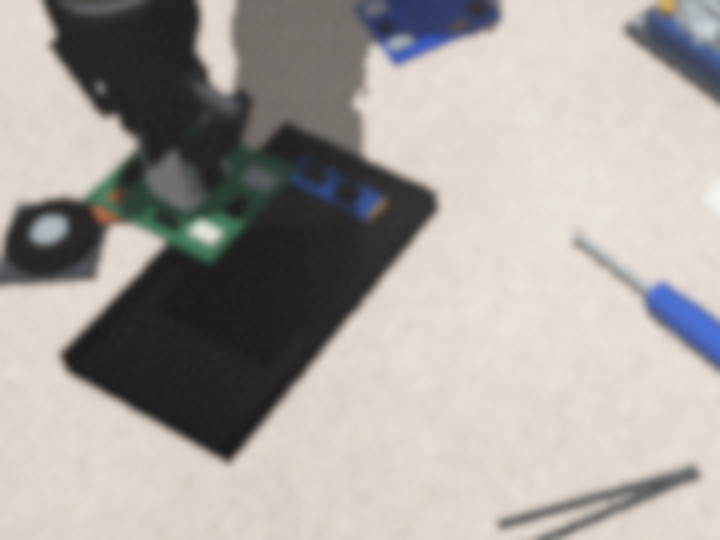

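The board hangs level over the tray at crop (190,195), and the drive at (340,185) is clear of it. Lowering in stages.

Units first: shifts go in shares of 800 mm and turns go in shares of pi rad. So 0.12 m / 0.8 = 0.15, 0.115 m / 0.8 = 0.1438.

Call:
send_path(offsets=[[-0.0025,0.0025,0.05,0,0.3],[-0.0025,0.0025,0.0875,0,0.3],[-0.0025,0.0025,0.125,0,0.3],[-0.0025,0.0025,0.1438,0,0.3],[-0.0025,0.0025,0.15,0,0.3],[-0.0025,0.0025,0.15,0,0.3]])

```text
t: 17.7
tcp_pos: [0.4717, -0.3215, 0.048]
tool_rot: [0.659, 0.752, 0.0, -0.0]
force: [0.7, -0.4, -1.7]
finger_gap: 0.343
gripper_force: 25.1
```

```bash
python3 fy.py
```

```text
tool-frame force [-0.5  0.7  1.7] grip 25.07545977830887 pos ang from clamp x 252.48 r 0.4305
```

Call:
send_path(offsets=[[0,0,0.0038,0,0.3],[0,0,0.0075,0,0.3],[0,0,0.01,0,0.3],[0,0,0.0125,0,0.3],[0,0,0.0125,0,0.3]])

```text
t: 18.2
tcp_pos: [0.4713, -0.3219, 0.038]
tool_rot: [0.66, 0.752, -0.0, -0.0]
force: [-0.3, -0.4, -1.4]
finger_gap: 0.345
gripper_force: 25.1
```

```bash
python3 fy.py
```

```text
tool-frame force [-0.3 -0.4  1.4] grip 25.099430680274963 pos ang from clamp x 252.45 r 0.431
```

To row units: 0.003 m / 0.8 = 0.0038, 0.002 m / 0.8 = 0.0025.

Call:
send_path(offsets=[[0,0,0.0013,0,0.3],[0,0,0.0025,0,0.3],[0,0,0.0038,0,0.3],[0,0,0.0038,0,0.3]])

```text
t: 18.6
tcp_pos: [0.4713, -0.3219, 0.0349]
tool_rot: [0.66, 0.752, 0.0, -0.0]
force: [-0.1, -0.8, -1.3]
finger_gap: 0.341
gripper_force: 25.1
```

```bash
python3 fy.py
```

```text
tool-frame force [-0.8 -0.2  1.3] grip 25.10094702243805 pos ang from clamp x 252.44 r 0.431
```

Call:
send_path(offsets=[[0,0,0.0013,0,0.3],[0,0,0.0025,0,0.3],[0,0,0.0025,0,0.3]])

```text
t: 18.9
tcp_pos: [0.4714, -0.322, 0.033]
tool_rot: [0.66, 0.752, -0.0, 0.0]
force: [-0.1, -0.5, -0.4]
finger_gap: 0.341
gripper_force: 25.1
```

```bash
python3 fy.py
```

```text
tool-frame force [-0.4 -0.2  0.4] grip 25.117189586162567 pos ang from clamp x 252.46 r 0.431
```

Contact is just beginning, so one more small step before release.

To row units: 0.001 m / 0.8 = 0.0013, 0.0005 m / 0.8 = 0.0006.

Call:
send_path(offsets=[[0,0,0.0006,0,0.3],[0,0,0.0013,0,0.3],[0,0,0.0013,0,0.3]])

```text
t: 19.2
tcp_pos: [0.4714, -0.3219, 0.0329]
tool_rot: [0.66, 0.752, -0.0, 0.0]
force: [-1.5, 1.3, 5.5]
finger_gap: 0.347
gripper_force: 25.9
```

```bash
python3 fy.py
```

```text
tool-frame force [ 1.4 -1.3 -5.5] grip 25.895958244800568 pos ang from clamp x 252.46 r 0.431
```

Call:
send_path(offsets=[[0,0,0,0,0.36],[0,0,0,0,0.39],[0,0,0,0,0.42],[0,0,0,0,0.48],[0,0,0,0,0.55],[0,0,0,0,0.6],[0,0,0,0,0.6]])

```text
t: 19.9
tcp_pos: [0.4714, -0.3219, 0.032]
tool_rot: [0.66, 0.752, -0.0, -0.0]
force: [0.2, -0.2, -0.2]
finger_gap: 0.602
gripper_force: 0.0
```

```bash
python3 fy.py
```

```text
tool-frame force [-0.2  0.2  0.2] grip 0.0 pos ang from clamp x 252.46 r 0.431
```

To row units: -0.2 m / 0.8 = -0.25, -0.18 m / 0.8 = -0.225.

Call:
send_path(offsets=[[0,0,-0.025,0,0.6],[0,0,-0.075,0,0.6],[0,0,-0.125,0,0.6],[0,0,-0.1875,0,0.6],[-0.0625,0,-0.225,0,0.6],[-0.125,0,-0.225,0,0.6],[-0.1875,0,-0.225,0,0.6],[-0.25,0,-0.225,0,0.6],[-0.25,0,-0.225,0,0.6]])

```text
t: 20.8
tcp_pos: [0.4969, -0.5267, 0.2119]
tool_rot: [0.661, 0.75, -0.001, 0.003]
force: [-0.4, 1.5, 0.8]
finger_gap: 0.603
gripper_force: 0.0
```

```bash
python3 - <<'E'
from h import *
s=snap('top'); save(s,'end',(165,130,455,300),2.7)
P=cloud(s); im=cv2.cvtColor(s['pixels'],cv2.COLOR_RGB2HSV).astype(int)
m=(im[...,0]>45)&(im[...,0]<85)&(im[...,1]>60); m[:200]=0; m[:,:345]=0
if m.any(): X=P[m]; print(m.sum(),X.mean(0),X[:,2].std(), cv2.minAreaRect((X[:,:2]*1000).astype(np.float32)))
E
```

```text
1099 [ 0.45352149 -0.28086308  0.14661912] 0.2801636471694758 ((425.616455078125, -195.11854553222656), (169.73931884765625, 449.64398193359375), 16.99521255493164)
```

View pics/end.png

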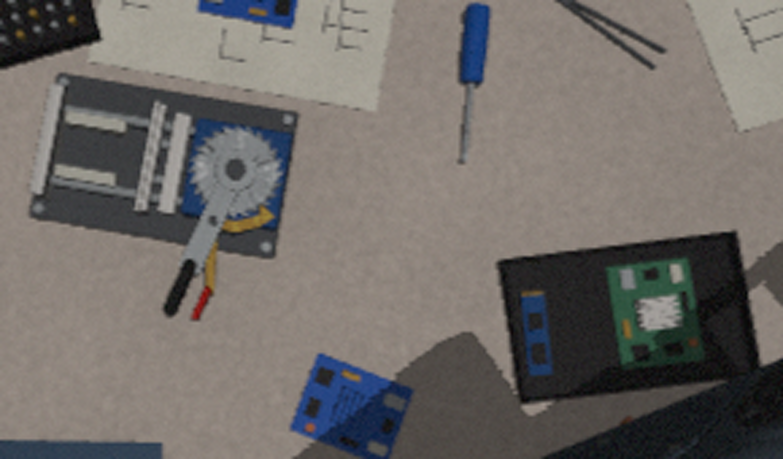

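The final picture shows the board flat in the tray's free part at (655,313), with the drive at (535,335) untouched. The lever is open (its line is at about 155°, the stop) and the trigger at (202,303) is clear of the handle. Handing in.

```bash
python3 -c "
from h import *
print(job.sign_off())"
```

```text
the job is handed in; nothing more can be done
None
```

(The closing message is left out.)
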